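# Clamp a sample cell in the trigger bench clamp

### The job

Stand the loose steel sample cell upright in the bench clamp, centred against the V-shaped jaw, and let go of it. Then squeeze the clamp's trigger towards its fixed grip again and again, letting it spring back each time, until the sliding jaw grips the cell firmly, but stop as soon as the trigger pushes back clearly harder, because overtightening would mark the cell's wall. Leave the cell clamped, the trigger released, and the mug and brush undisturbed.

Things in the scene. Friction and masses are not known exactly. Their poses are not given: they have to be found in the camera images.
- cell_center (a point): Centre, half-way up, of the loose steel sample cell: a plain open cup, about 50 mm across and 70 mm tall, 0.2 to 0.35 kg; z is up along its axis. Its wall is rounded but slightly faceted, so its width differs by up to 3 mm round about. Grasp it from above across the wall near its top.
- seat (a point): Where the cell's centre is when it is home in the clamp: 35 mm above the 10 mm base plate on which it stands (45 mm above the desk). Axes are the clamp's: z up, +y from the V jaw towards the sliding jaw, trigger and grip. V jaw: 34 mm wide, top 68 mm above desk, on the -y side. The sliding jaw's 36 mm pad, top 63 mm above the desk, starts 18 to 32 mm clear of a seated cell (+y side).
- v_jaw: The fixed steel V jaw of the clamp, origin = the clamp's: centre line of the bench clamp on the desk, 70 mm in +y from the seat; same axes. The clamp is fast on the desk: aluminium base 76 mm (x) by 285 mm (y, from -132 to 153), black housing at y 35 to 125, 102 mm high. Rules take the force with which the cell is pressed into it (firm: over 10 N, best 12 to 20; too tight: over 32 N).
- trigger (a joint): Angle of the trigger in rad: 0 released (leaning 0.21 towards the jaws), 0.42 fully squeezed against its stop. Its pivot is 70 mm in +y from the clamp's origin, 93 mm above the desk. A spring returns it. Each squeeze pushes the jaw ahead by about 2 mm per 0.1 rad, against the pad's stiff spring (7 N/mm) once the cell is home; a brake keeps what is gained.
- trigger_pull (a point): Foremost point (towards the jaws) of the round finger bar across the trigger, 56 mm from its pivot, 145 mm above the desk: set a finger in front of it and pull in the clamp's +y (stroke 22 mm), or squeeze it against the fixed grip behind (back face at y = 116 mm from clamp origin, top 176 mm). Bar 12 mm thick, 30 mm wide. Steady pull along y: 5 to 8 N while the jaw runs free; firm: 16 to 19 N early in the stroke, 12 to 14 N late in it; half as much again is too tight.
- mug: White mug, 78 mm across, 97 mm tall, origin under it; standing aside, to be left alone.
- brush: Small red brush lying on the desk, 145 mm long; to be left alone.

How it is judged:
On the way, in this order (a step that is already met when the one before it is completed fails the run):
1. the cell stands upright on the clamp's base between the jaws, let go (x of cell_center in the frame of seat between -0.012 and 0.012 m and y of cell_center in the frame of seat between -0.006 and 0.02 m and z of cell_center in the frame of seat between -0.005 and 0.005 m and angle between cell_center's own z axis and vertical below 0.08 rad and contact force between the fingers and anything else below 0.5 N), for 0.2 s.
2. with the trigger squeezed, the jaw presses the cell firmly into the V (value of joint trigger above 0.02 rad and contact force between v_jaw and anything else above 10 N), for 0.05 s.
At the end, for the whole second after the job is handed in: The cell stands upright (within 0.08 rad) in the clamp, its centre within 6 mm of the seat (5 mm in height), pressed into the V jaw with more than 10 N by the jaw alone, and the trigger has sprung back (below 0.03 rad) (horizontal distance between cell_center and seat below 0.006 m and z of cell_center in the frame of seat between -0.005 and 0.005 m and angle between cell_center's own z axis and vertical below 0.08 rad and contact force between v_jaw and anything else above 10 N and value of joint trigger below 0.03 rad); the robot touches nothing.
It fails at once if overtightened: more than 32 N on the V jaw (contact force between v_jaw and anything else above 32 N).
It fails at once if the mug was disturbed (moved more than 15 mm) (distance of mug from where it was at the start of the episode above 0.015 m).
It fails at once if the brush was disturbed (moved more than 15 mm) (distance of brush from where it was at the start of the episode above 0.015 m).
It also fails if it takes over 67 s, if anything falls off the work surface, if the arm or the gripper's body presses on something with over 40 N, if the wrist force passes 120 N, or if a joint passes its speed limit or range.

### The arm

A 6-joint arm with a two-finger parallel gripper is mounted at the origin on a cart in front of the work surface, level with it; the furniture and walls round the work are solid. World frame = base frame: x ahead of the robot, y to its left, z up, the work surface at z = 0. Lengths are in m, angles in rad, forces in N, time in s.
With the tool pointing down it reaches from about 0.275 to 0.825 m from the base axis. Payload 5.2 kg.
Tool frame: the origin (TCP) lies between the finger pads; the fingertips stand 22 mm ahead of it and the grasp point (between the pads) lies 3 mm ahead of it; z points along the fingers, y is the line along which they close (so a half turn about z gives the same grasp; the last joint's range is limited). The gripper opens to 93 mm and grips with 3 to 60 N. Pads are 15 mm wide; open, the fingers measure 128 mm over their backs; the gripper's body (75 mm by 188 mm) begins 65 mm behind the grasp point.
Start: joints at [-1.484, 0.259, 1.535, -0, 1.348, -0.203], TCP at [0.157, -0.527, 0.241] pointing down, gripper open.
Joint ranges: [-3.14, 3.14], [-0.91, 2.08], [0.19, 2.58], [-1.22, 4.36], [0.22, 2.71], [-3.12, 3.12]. Speed limits (rad/s): [2.57, 2.57, 3.14, 3.14, 3.14, 3.14].

### API

Orientations are given as a unit quaternion [x, y, z, w].
In Python, from cell import get_state, camera, job_done, trace gives the robot as it stands.
- The arm moves only by the tool servo_tool, never from a script. Its argument "commands" is a list of rows, each an object with "fingers": the closure in counts, from 0 (fully open) to 255 (shut); "translation": the shift along the tool's x, y, z in mm, a list of three; "dr": the turn, a rotation vector about the tool's x, y, z in degrees, a list of three. A call has 1 to 20 rows; each row shifts and turns the commanded pose from where the row before left it, along the tool's axes as they then stand; what a row does not reach is not made up. A row lasts 1/8 s, in which the tool goes at most 62.5 mm and 10.7 degrees, less where a joint would pass 70% of its speed; a pose out of reach is approached as far as the arm can. A call is refused whole if a number of a shift passes 62.5 or a number of a turn 10.7, either way. A call with a gripper value outside its range is refused whole. The fingers move at their own pace and stop on an object; "grip_force" is the grip in N (left out, the last holds). Time passes only in rows, so rows that do not move let the fingers close. It gives the time, the measured TCP pose, the force, the opening and the grip force at its end, in the units of the state.
- get_state(): the state, without advancing time (a new reading comes with each control period).
- camera(name): name is "side" or "top" or "wrist"; returns a dict with "color" (400x640x3 uint8, red, green, blue), "vfov" (degrees; the focal length in pixels is half the picture's height over the tangent of half this angle, whatever the lens; pixels are square), "cx", "cy" (the principal point, pixels), "R" (3x3) and "t" (3): a world point X has camera coordinates R X + t; the wrist camera has in their place "tool_from_camera" (4x4, takes a point from camera to tool coordinates, whose origin is the TCP and whose axes are the flange's). Camera axes: x right, y down, z forward; pixel columns grow to the right and rows downward; lengths in m; the calibration is good to about 2 mm. A picture is of the moment at which its call begins: read the wrist's pose just before it. There is no depth.
- job_done(): hands the job in; it is judged then, once.
Trained networks look in the newest picture that a camera, given by its name, has taken for a name from the list of things; names that differ only in an ending like _2 or _b are one class to them, and where a whole thing is asked for, a point or a joint stands for the part that bears it (a point fixed in the world has none). Each returns a list of dicts, best first, with "conf" (0 to 1); they miss things now and then, are a little off and sometimes report something else, mostly with a low value. They report only what shows in the picture. A call takes as long as a camera call.
- trace(camera, query): "mask" (400x640 bool, what is visible of it) and "rect" ([centre column, centre row, width, height] in pixels, round what is visible of it).
The state is a dict: "clock": time; "joint_pos": joint angles; "dq": joint speeds; "joint_efforts": joint torques, N m; "position": TCP position; "tcp_rot": TCP orientation; "contact_force": force on the tool from outside, world axes, zero at the start; "moment": the same for the moment, N m; "gripper_width": opening from 0.0 (shut) to 1.0 (fully open); "grasp_force": force on a finger pad.
Only numpy, scipy, OpenCV 4.12 (cv2) and the standard library are available. Lean on these libraries where they do the work, as an engineer would, in place of code of your own. Each camera call takes 0.05 s, during which the arm holds its last target. There are 200 camera calls.

## Working session

There is one attempt and no reset: what is moved stays moved. The work goes in short steps, Python scripts to look and compute and a tool call to move; the robot and the scene stay as the last step left them, time stands still between calls to the robot, and variables do not carry over. Pictures are saved under pics/ and viewed, at most 10 in all, crops included, and the job is handed in when it is done.

Besides the shell and the picture viewer there is one more tool, called after "Call:" by a JSON object that holds its "fn" and its "kwargs". servo_tool: Moves the arm, as the interface text tells. Its arguments: {"type":"object","properties":{"commands":{"type":"array","items":{"type":"object","properties":{"fingers":{"type":"number"},"translation":{"type":"array","items":{"type":"number"}},"dr":{"type":"array","items":{"type":"number"}}}}},"grip_force":{"type":"number"}},"required":["commands"]}

```bash
mkdir -p pics; cat > h.py <<'E'
import numpy as np, cv2
from cell import get_state, camera, job_done, trace
from scipy.spatial.transform import Rotation as Ro
def cam(n):
    s=get_state(); c=camera(n); f=200/np.tan(np.radians(c['vfov'])/2)
    if n=='wrist':
        T=np.eye(4);T[:3,:3]=Ro.from_quat(s['tcp_rot']).as_matrix();T[:3,3]=s['position']
        W=T@np.array(c['tool_from_camera']); c['R']=W[:3,:3].T; c['t']=-c['R']@W[:3,3]
    c['R']=np.array(c['R']);c['t']=np.array(c['t']);c['f']=f
    return c
def proj(c,X):
    p=np.atleast_2d(X)@c['R'].T+c['t']; return np.c_[c['f']*p[:,0]/p[:,2]+c['cx'],c['f']*p[:,1]/p[:,2]+c['cy']]
def back(c,uv,z):
    o=-c['R'].T@c['t']; d=c['R'].T@np.array([(uv[0]-c['cx'])/c['f'],(uv[1]-c['cy'])/c['f'],1]); return o+d*(z-o[2])/d[2]
def save(c,n): cv2.imwrite('pics/'+n,c['color'][:,:,::-1])
E
python3 - <<'E'
from h import *
s=get_state(); print({k:np.round(v,3) for k,v in s.items()})
for n in ['top','side','wrist']:
    c=cam(n); save(c,n+'0.png'); print(n,c['vfov'],c['cx'],c['cy'],'pos',-c['R'].T@c['t'],'\n',c['R'].round(3))
    for q in ['cell_center','v_jaw','trigger','trigger_pull','mug','brush']:
        for d in trace(n,q)[:2]: print(q,round(d['conf'],2),np.round(d['rect'],1), back(c,d['rect'][:2],.05).round(3))
E
```

```text
{'clock': np.float64(0.0), 'joint_pos': array([-1.484,  0.259,  1.536,  0.   ,  1.348, -0.203]), 'dq': array([ 0.002,  0.001,  0.001,  0.001,  0.   , -0.   ]), 'joint_efforts': array([ 0.0000e+00, -4.3730e+01, -2.8401e+01,  7.2000e-02,  4.1000e-02,
       -0.0000e+00]), 'position': array([ 0.157, -0.527,  0.24 ]), 'tcp_rot': array([ 0.99 ,  0.144,  0.   , -0.001]), 'contact_force': array([ 0.191, -0.435,  0.61 ]), 'moment': array([-0.018,  0.007, -0.023]), 'grasp_force': np.float64(0.0), 'gripper_width': np.float64(0.997)}
top 54.49196167490735 320.26652895343574 205.23808584604004 pos [ 0.42511636 -0.05555211  1.36009347] 
 [[ 0.007 -1.    -0.019]
 [-0.998 -0.006 -0.059]
 [ 0.059  0.019 -0.998]]
cell_center 0.7 [394.9 211.4  14.6  13.1] [ 0.484 -0.281  0.05 ]
cell_center 0.59 [416.4 151.4  27.3  31.7] [ 0.688 -0.355  0.05 ]
v_jaw 0.52 [332.4 215.4  12.3  15.1] [ 0.469 -0.071  0.05 ]
trigger 0.52 [282.  202.2   9.3   9.7] [0.513 0.1   0.05 ]
trigger 0.3 [296.  208.5  88.6  34.4] [0.491 0.052 0.05 ]
trigger_pull 0.53 [281.4 201.8  11.6   9.5] [0.514 0.102 0.05 ]
mug 0.62 [415.6 153.3 
[... 295 characters left out ...]
0.876]
 [ 0.067 -0.873 -0.483]]
cell_center 0.69 [326.1 199.   18.1  24.4] [ 0.491 -0.263  0.05 ]
cell_center 0.61 [273.1 182.6  31.9  43.2] [ 0.674 -0.361  0.05 ]
v_jaw 0.59 [313.9 262.4  57.3  79.5] [0.501 0.084 0.05 ]
trigger 0.51 [310.4 235.4  10.1  21.7] [ 0.521 -0.043  0.05 ]
trigger 0.19 [314.6 264.1  55.5  78.9] [0.498 0.091 0.05 ]
trigger_pull 0.61 [309.6 234.4  13.5  18.1] [ 0.524 -0.048  0.05 ]
mug 0.6 [272.1 181.6  31.1  36.7] [ 0.679 -0.368  0.05 ]
brush 0.61 [381.6 323.2  13.   38. ] [0.338 0.294 0.05 ]
wrist 64.98782505866996 319.76070134351056 203.3588781593415 pos [ 0.22281494 -0.50843098  0.38435386] 
 [[ 0.285 -0.959  0.001]
 [-0.929 -0.276  0.246]
 [-0.236 -0.071 -0.969]]
```

```bash
python3 - <<'E'
import cv2,numpy as np
a=cv2.imread('pics/top0.png')[130:290,220:450]; b=cv2.imread('pics/side0.png')[150:350,230:430]
cv2.imwrite('pics/v1.png',cv2.resize(a,None,fx=3.4,fy=3.4,interpolation=3)); cv2.imwrite('pics/v2.png',cv2.resize(b,None,fx=3,fy=3,interpolation=3))
E
```

```text
(no output)
```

View pics/v1.png

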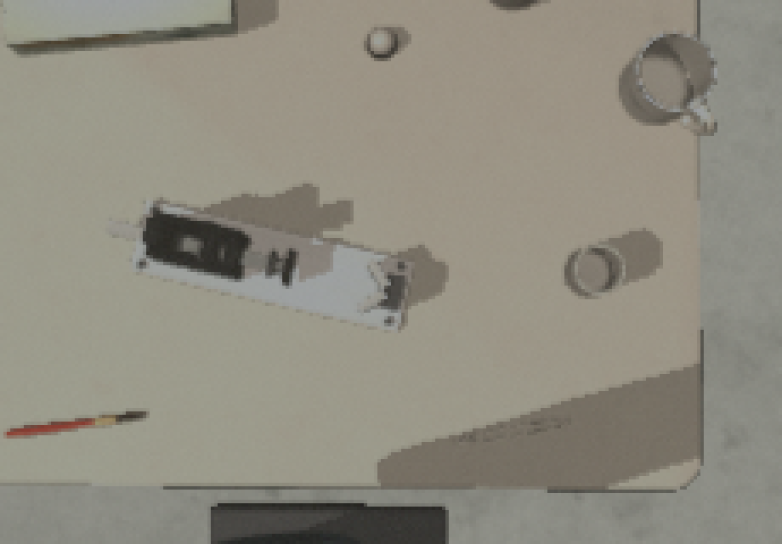

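View pics/v2.png

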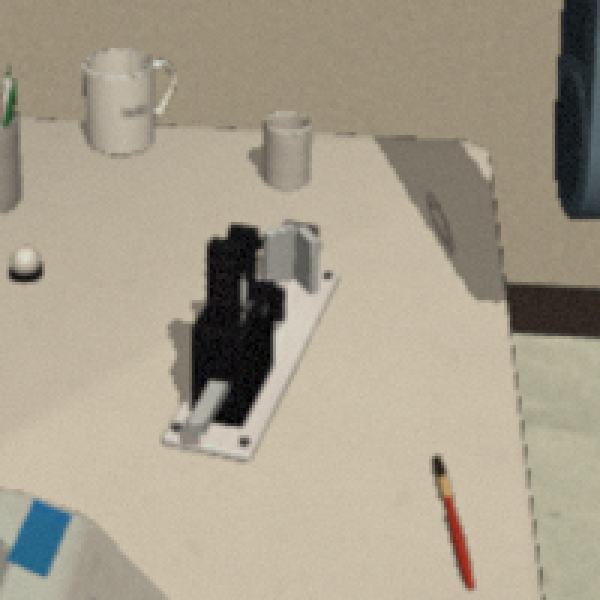

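The top view shows the clamp, with its base corners at crop pixels (158,203), (410,262), (402,328) and (135,268). The V jaw is on the right, the housing and trigger on the left, and the cell at (593,270). The side view agrees: mug and brush are well apart from the clamp.

```bash
python3 - <<'E'
from h import *
from scipy.optimize import least_squares
ct=cam('top'); cs=cam('side')
A=np.array([[158,203],[410,262],[402,328],[135,268]])/3.4+[220,130]   # (+x,+y) (+x,-y) (-x,-y) (-x,+y)
L=np.array([[38,153,10],[38,-132,10],[-38,-132,10],[-38,153,10]])/1e3
B=np.array([[340,278],[253,460],[162,440]])/3+[230,150]; LB=L[[2,3,0]]
def W(p,L): c,s=np.cos(p[2]),np.sin(p[2]); return np.c_[L[:,0]*c-L[:,1]*s+p[0],L[:,0]*s+L[:,1]*c+p[1],L[:,2]]
for a in (1,0):
  for b in (1,0):
    if a+b==0: continue
    r=least_squares(lambda p:np.r_[a*(proj(ct,W(p,L))-A).ravel(),b*(proj(cs,W(p,LB))-B).ravel()],[.5,.05,-.23])
    print(a,b,r.x.round(4),r.fun.round(1), W(r.x,np.array([[0,-.07,.045],[0,.07,.145]])).round(3))
# cell
mt=trace('top','cell_center')[0]; ms=trace('side','cell_center')[0]
th=np.linspace(0,2*np.pi,60)
def box(c,p):
    P=np.concatenate([np.c_[p[0]+.025*np.cos(th),p[1]+.025*np.sin(th),0*th+z] for z in (0,.07)]); u=proj(c,P); lo,hi=u.min(0),u.max(0); return np.r_[(lo+hi)/2,hi-lo]
r=least_squares(lambda p:np.r_[(box(ct,p)-mt['rect'])[:2],(box(cs,p)-ms['rect'])[:2]],[.48,-.28]); print(r.x,r.fun, mt['rect'],box(ct,r.x),ms['rect'],box(cs,r.x))
E
```

```text
1 1 [ 0.4941  0.0309 -0.2204] [-3.6 -1.7  1.7 -0.8 -0.8  1.1 -1.9  0.3  0.5 -2.2  0.1 -1.7  0.5 -1.4] [[ 0.479 -0.037  0.045]
 [ 0.509  0.099  0.145]]
1 0 [ 0.4932  0.0271 -0.2196] [-2.5 -1.4  2.9 -0.6  0.4  1.3 -0.8  0.6  0.  -0.   0.  -0.   0.  -0. ] [[ 0.478 -0.041  0.045]
 [ 0.508  0.095  0.145]]
0 1 [ 0.4945  0.038  -0.2187] [-0.  -0.  -0.  -0.  -0.   0.  -0.   0.   0.2 -0.9 -0.2  0.2  0.   0.4] [[ 0.479 -0.03   0.045]
 [ 0.51   0.106  0.145]]
[ 0.49081592 -0.28410477] [ 1.06012953 -0.81053501  0.64570284  2.21371422] [394.1, 210.1, 13.4, 13.5] [395.16012953 209.28946499  18.30474686  15.67260518] [325.8, 197.9, 16.0, 28.8] [326.44570284 200.11371422  16.20746588  26.69124801]
```

Call:
{"fn": "servo_tool", "kwargs": {"commands": [{"translation":[48.5,-17.4,0],"fingers":0},{"translation":[48.5,-17.4,0]},{"translation":[48.5,-17.4,0]},{"translation":[48.5,-17.4,0]},{"translation":[48.5,-17.4,0]},{"translation":[48.5,-17.4,0]},{"translation":[48.5,-17.4,0]},{"translation":[48.5,-17.4,0]},{"dr":[0,0,-10.2]},{"dr":[0,0,-10.2]},{"dr":[0,0,-10.2]},{"dr":[0,0,-10.2]},{"dr":[0,0,-10.2]},{"dr":[0,0,-10.2]},{}], "grip_force": 20}}

```text
validation failed for argument at $.co...
```

```bash
python3 - <<'E'
from h import *
s=get_state(); print(s['clock'],s['position'],Ro.from_quat(s['tcp_rot']).as_matrix().round(3),s['joint_pos'].round(2) if hasattr(s['joint_pos'],'round') else s['joint_pos'])
c=cam('wrist'); save(c,'w1.png')
for q in ['cell_center','v_jaw']:
  for d in trace('wrist',q)[:2]: print(q,d['conf'],np.round(d['rect'],1)); np.save('pics/m_%s.npy'%q,d['mask'])
print(proj(c,[[.489,-.284,.07],[.489,-.284,0]]))
E
```

```text
1.25 [ 0.15717782 -0.52705765  0.24066196] [[ 0.958  0.286 -0.   ]
 [ 0.286 -0.958  0.   ]
 [-0.    -0.    -1.   ]] [-1.48  0.26  1.53 -0.    1.35 -0.2 ]
[[ 126.00046655 -333.75673091]
 [ 170.6917735  -228.17013515]]
```

View pics/w1.png

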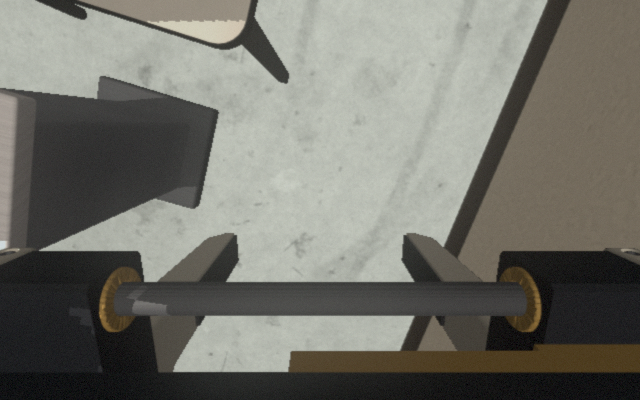

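The move was refused, so the arm is still at its start and the picture shows only the floor and the fingers. I'll give every field in each row.

Call:
{"fn": "servo_tool", "kwargs": {"commands": [{"translation":[48.5,-17.4,0],"dr":[0,0,0],"fingers":0},{"translation":[48.5,-17.4,0],"dr":[0,0,0],"fingers":0},{"translation":[48.5,-17.4,0],"dr":[0,0,0],"fingers":0},{"translation":[48.5,-17.4,0],"dr":[0,0,0],"fingers":0},{"translation":[48.5,-17.4,0],"dr":[0,0,0],"fingers":0},{"translation":[48.5,-17.4,0],"dr":[0,0,0],"fingers":0},{"translation":[48.5,-17.4,0],"dr":[0,0,0],"fingers":0},{"translation":[48.5,-17.4,0],"dr":[0,0,0],"fingers":0},{"translation":[0,0,0],"dr":[0,0,-10.2],"fingers":0},{"translation":[0,0,0],"dr":[0,0,-10.2],"fingers":0},{"translation":[0,0,0],"dr":[0,0,-10.2],"fingers":0},{"translation":[0,0,0],"dr":[0,0,-10.2],"fingers":0},{"translation":[0,0,0],"dr":[0,0,-10.2],"fingers":0},{"translation":[0,0,0],"dr":[0,0,-10.2],"fingers":0},{"translation":[0,0,0],"dr":[0,0,0],"fingers":0},{"translation":[0,0,0],"dr":[0,0,0],"fingers":0}], "grip_force": 20}}

```text
clock: 3.4
position: [0.4893, -0.2828, 0.2407]
tcp_rot: [0.779, 0.627, 0.0, 0.0]
contact_force: [0.4, 0.0, -0.1]
gripper_width: 0.998
grasp_force: 0.0
```

```bash
python3 - <<'E'
from h import *
s=get_state(); print(s['clock'],s['position'],Ro.from_quat(s['tcp_rot']).as_matrix().round(3),np.round(s['joint_pos'],2))
c=cam('wrist'); save(c,'w2.png')
for q in ['cell_center','v_jaw']:
  for d in trace('wrist',q)[:2]: print(q,d['conf'],np.round(d['rect'],1)); np.save('pics/m_%s.npy'%q,d['mask'])
print(proj(c,[[.489,-.284,.07],[.489,-.284,0]]))
E
```

```text
3.4 [ 0.48925722 -0.28279573  0.24066779] [[ 0.215  0.977  0.   ]
 [ 0.977 -0.215 -0.   ]
 [-0.     0.    -1.   ]] [-0.72  0.29  1.5   0.    1.36 -0.51]
cell_center 0.79 [322.3 188.2  52.8  58.6]
[[319.01658301 192.45574769]
 [319.12519358 180.43064949]]
```

View pics/w2.png

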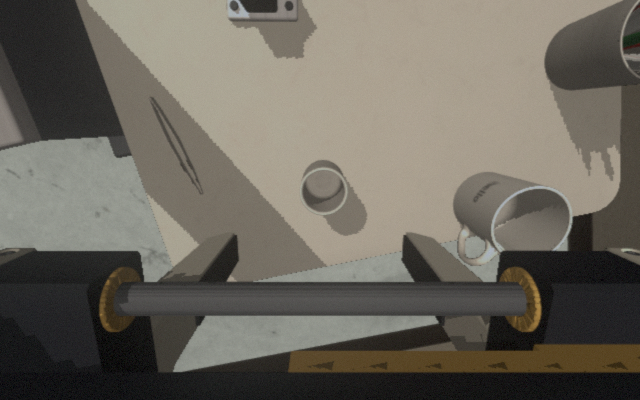

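The wrist view shows the cell's rim centred near (325,191), the mug at (540,220) and the clamp's base end at (262,10).

```bash
python3 - <<'E'
from h import *
from scipy.optimize import least_squares
s=get_state();c=cam('wrist');m=trace('wrist','cell_center')[0];print(m['conf'],m['rect'])
ys,xs=np.nonzero(m['mask']);print(xs.min(),xs.max(),ys.min(),ys.max())
th=np.linspace(0,2*np.pi,90)
def mk(p):
    im=np.zeros((400,640),np.uint8)
    P=np.concatenate([np.c_[p[0]+.025*np.cos(th),p[1]+.025*np.sin(th),0*th+z] for z in (0,.07)])
    cv2.fillPoly(im,[cv2.convexHull(np.round(proj(c,P)*16).astype(np.int32))],1,shift=4); return im.astype(bool)
best=max(((lambda q:((q&m['mask']).sum()/(q|m['mask']).sum()))(mk((x,y))),x,y) for x in np.arange(.475,.505,.001) for y in np.arange(-.30,-.27,.001)); print(best)
for uv in [(325,191)]: print(back(c,uv,.07))
R=Ro.from_quat(s['tcp_rot']).as_matrix(); print('tool shift',R.T@(np.r_[best[1:],.066]-s['position'])*1e3, R.T@(np.r_[back(c,(325,191),.07)[:2],.066]-s['position'])*1e3)
E
```

```text
0.72 [323.9, 188.3, 55.1, 58.6]
299 347 160 214
(np.float64(0.9588665447897623), np.float64(0.493), np.float64(-0.284))
[ 0.49528435 -0.28380624  0.07      ]
tool shift [ -0.3840333    3.92581767 174.63849534] [  0.29168308   6.11652649 174.63853464]
```

Call:
{"fn": "servo_tool", "kwargs": {"commands": [{"translation":[0,5,46],"dr":[0,0,0],"fingers":0},{"translation":[0,0,50],"dr":[0,0,0],"fingers":0},{"translation":[0,0,50],"dr":[0,0,0],"fingers":0},{"translation":[0,0,40],"dr":[0,0,0],"fingers":0},{"translation":[0,0,0],"dr":[0,0,0],"fingers":60},{"translation":[0,0,0],"dr":[0,0,0],"fingers":120},{"translation":[0,0,0],"dr":[0,0,0],"fingers":160},{"translation":[0,0,0],"dr":[0,0,0],"fingers":200},{"translation":[0,0,0],"dr":[0,0,0],"fingers":255},{"translation":[0,0,0],"dr":[0,0,0],"fingers":255},{"translation":[0,0,0],"dr":[0,0,0],"fingers":255},{"translation":[0,0,0],"dr":[0,0,0],"fingers":255}], "grip_force": 20}}

```text
clock: 5.15
position: [0.4941, -0.284, 0.0557]
tcp_rot: [0.778, 0.628, -0.0, 0.0]
contact_force: [-3.0, 0.8, 6.7]
gripper_width: 0.538
grasp_force: 20.0
```

Call:
{"fn": "servo_tool", "kwargs": {"commands": [{"translation":[0,0,-20],"dr":[0,0,0],"fingers":255},{"translation":[0,0,-40],"dr":[0,0,0],"fingers":255},{"translation":[0,0,-40],"dr":[0,0,0],"fingers":255},{"translation":[0,0,-40],"dr":[0,0,0],"fingers":255},{"translation":[35,-17,0],"dr":[0,0,0],"fingers":255},{"translation":[35,-17,0],"dr":[0,0,0],"fingers":255},{"translation":[35,-17,0],"dr":[0,0,0],"fingers":255},{"translation":[35,-17,0],"dr":[0,0,0],"fingers":255},{"translation":[0,0,0],"dr":[0,0,0],"fingers":255},{"translation":[0,0,0],"dr":[0,0,0],"fingers":255}], "grip_force": 20}}

```text
clock: 6.4
position: [0.4575, -0.1329, 0.1948]
tcp_rot: [0.778, 0.628, 0.0, 0.0]
contact_force: [-0.4, -1.0, -2.7]
gripper_width: 0.537
grasp_force: 20.0
```

```bash
python3 - <<'E'
from h import *
s=get_state(); print(s['clock'],s['position'],Ro.from_quat(s['tcp_rot']).as_matrix().round(3),s['contact_force'])
c=cam('wrist'); save(c,'w3.png'); np.savez('pics/w3.npz',**c)
for q in ['cell_center','v_jaw','trigger','trigger_pull']:
  for d in trace('wrist',q)[:2]: print(q,d['conf'],np.round(d['rect'],1))
def W(p,L): a,b=np.cos(p[2]),np.sin(p[2]); return np.c_[L[:,0]*a-L[:,1]*b+p[0],L[:,0]*b+L[:,1]*a+p[1],L[:,2]]
print(proj(c,W([.494,.031,-.2195],np.array([[38,153,10],[38,-132,10],[-38,-132,10],[-38,153,10],[17,35,102],[-17,35,102]])/1e3)).round(0))
E
```

```text
6.4 [ 0.45747028 -0.13293573  0.19475256] [[ 0.211  0.978  0.001]
 [ 0.978 -0.211 -0.001]
 [-0.001  0.001 -1.   ]] [-0.43347048 -1.02288677 -2.70740242]
cell_center 0.69 [317.9 257.  113.  132.7]
v_jaw 0.97 [321.9 129.1  63.7  55.2]
trigger 0.62 [324.6  77.5  80.4 154.2]
[[ 368. -198.]
 [ 356.  155.]
 [ 282.  154.]
 [ 274. -199.]
 [ 348. -101.]
 [ 293. -102.]]
```

View pics/w3.png

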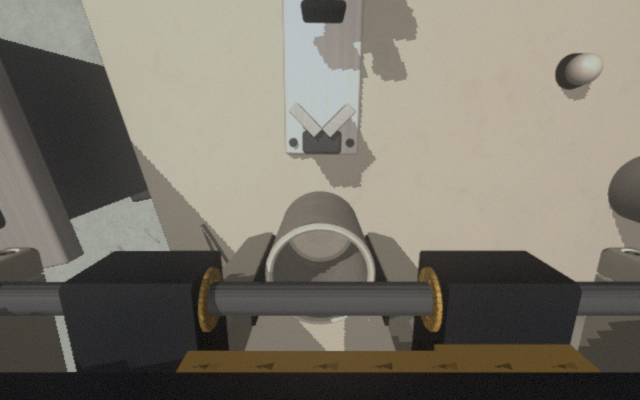

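The close view shows the clamp's base end at row 154 (columns 286 to 358), the V jaw at (322,130) and the slide pad at (323,10). The held cell's rim is near (320,265). Next I'll fit the clamp's pose and the cell's offset in the hand.

```bash
python3 - <<'E'
from h import *
c=dict(np.load('pics/w3.npz')); s=get_state(); R=Ro.from_quat(s['tcp_rot']).as_matrix()
g=cv2.GaussianBlur(c['color'].astype(float),(0,0),1)
g=g[:,:,2]*2-g[:,:,0]  # blue vs red: plate is neutral, desk is tan
def sub(v):
    d=np.abs(np.gradient(v)); i=d.argmax(); k=slice(max(i-2,0),i+3); return (np.arange(len(v))[k]*d[k]).sum()/d[k].sum()
L=np.array([[276+sub(g[r,276:295]),r] for r in range(30,101,5)]); 
Rt=np.array([[350+sub(g[r,350:372]),r] for r in range(60,101,4)])
Bm=np.array([[u,146+sub(g[146:164,u])] for u in range(290,302,2)])
print(L[:,0].round(1),Rt[:,0].round(1),Bm[:,1].round(1))
def ln(P,z=.01):
    X=np.array([back(c,p,z)[:2] for p in P]); m=np.median(X,0); v=cv2.fitLine(X.astype(np.float32),cv2.DIST_HUBER,0,1e-4,.01).ravel(); return v[2:],v[:2]*np.sign(v[1])
(pl,dl),(pr,dr)=ln(L),ln(Rt); pb,db=ln(Bm)
print('dirs',dl,dr,db,'yaw',-np.arctan2(dl[0],dl[1]),-np.arctan2(dr[0],dr[1]),'tool yaw',-np.arctan2(R[0,0],R[1,0]))
y=dl+dr; y/=np.linalg.norm(y); x=np.array([y[1],-y[0]])
print('width',(pr-pl)@x)
xc=((pl+pr)/2)@x; yb=pb@y; o=x*xc+y*(yb+.132); seat=o-.07*y; print('origin',o,'seat',seat)
d=R.T@(np.r_[seat,0]-np.r_[s['position'][:2],0]); print('TCP->seat tool mm',d*1e3)
# jaw symmetric check: V bbox centre col at z=.068
vj=back(c,(322,110),.068)[:2]; print('V jaw in clamp frame', (vj-o)@x,(vj-o)@y)
m=None
# held cell rim ellipse
im=c['color']
E
```

```text
[284.1 284.2 284.3 284.3 284.4 284.8 284.7 284.7 284.8 284.8 285.  285.
 285.1 285.2 285.4] [363.3 363.8 365.  358.9 358.9 358.6 358.2 358.2 358.  357.8 357.6] [151.9 146.9 152.3 152.3 152.2 152.2]
dirs [0.22078   0.9753236] [0.35474676 0.93496245] [-0.8646857   0.50231326] yaw -0.22261415 -0.3626432 tool yaw -0.213986954756438
width 0.074044704
origin [0.5010393  0.03057283] seat [ 0.4808464  -0.03645139]
TCP->seat tool mm [ 9.97704077e+01  2.29535210e+00 -4.01144080e-03]
V jaw in clamp frame 0.00193737318619169 -0.0912162728036218
```

```bash
python3 - <<'E'
from h import *
c=dict(np.load('pics/w3.npz')); s=get_state(); R=Ro.from_quat(s['tcp_rot']).as_matrix()
# project rim circle for cell offsets dx (tool x), rim 18..: TCP z at grasp .0557 -> rim .0143 above TCP
th=np.linspace(0,2*np.pi,72); im=c['color'].copy()
for dx,col in ((0,(255,0,0)),(.004,(0,255,0)),(-.004,(0,0,255))):
    P=np.c_[dx+.0245*np.cos(th),.0245*np.sin(th),0*th-.0143]@R.T+s['position']
    cv2.polylines(im,[np.round(proj(c,P)).astype(int)],True,col)
cv2.imwrite('pics/v5.png',cv2.resize(im[180:340,220:420,::-1],None,fx=4,fy=4)[:600])
E
```

```text
(no output)
```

View pics/v5.png

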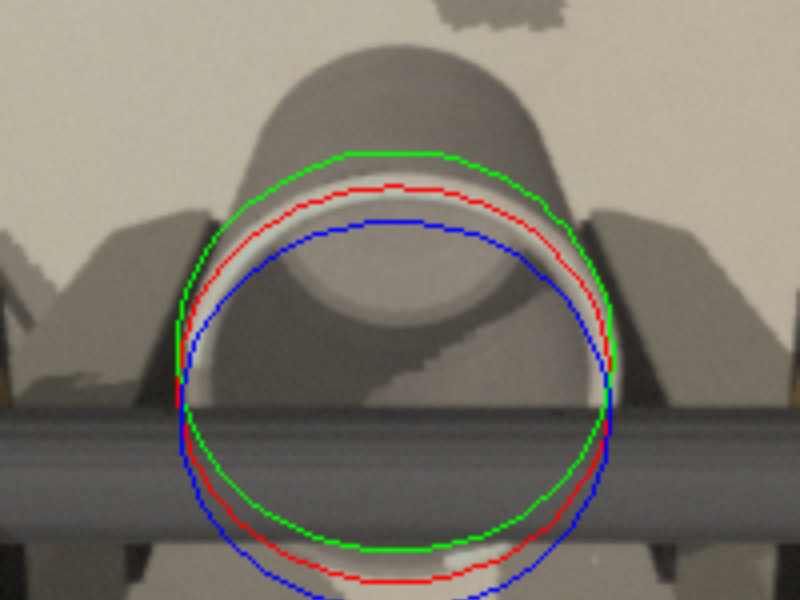

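The projected rim circles match the picture. The held cell sits about +1 mm along tool x and under 0.5 mm along tool y. I'll redo the edge fit using only the clean rows.

```bash
python3 - <<'E'
from h import *
from scipy.optimize import least_squares
c=dict(np.load('pics/w3.npz')); s=get_state(); R=Ro.from_quat(s['tcp_rot']).as_matrix()
L=np.c_[[284.1,284.3,284.4,284.7,284.8,285,285.2,285.4],[30,40,50,60,70,80,92,100]]
Rt=np.c_[[358.9,358.9,358.6,358.2,358.2,358.0,357.8,357.6],range(72,101,4)]
Bm=np.c_[[290,294,296,298,300],[151.9,152.3,152.3,152.2,152.2]]
f=lambda P:np.array([back(c,p,.01)[:2] for p in P])
L,Rt,Bm=f(L),f(Rt),f(Bm)
def res(p,w=.038):
    x=np.array([np.cos(p[2]),np.sin(p[2])]);y=np.array([-x[1],x[0]]);o=p[:2]
    return np.r_[(L-o)@x+w,(Rt-o)@x-w,(Bm-o)@y+.132]
r=least_squares(res,[.5,.03,-.22]);p=r.x;print(p,(r.fun*1e3).round(1))
x=np.array([np.cos(p[2]),np.sin(p[2])]);y=np.array([-x[1],x[0]]);seat=p[:2]-.07*y
print('seat',seat,'tool',R.T@np.r_[seat-s['position'][:2],0]*1e3,'tool yaw',-np.arctan2(R[0,0],R[1,0]))
P=lambda X,Y,z:proj(c,np.r_[p[:2]+X*x+Y*y,z])[0].round(1)
print('V top corners',P(.017,-.07,.068),P(-.017,-.07,.068),'front centre line',P(0,-.1,.068),P(0,.0,.063))
E
```

```text
[ 0.49904374  0.03081546 -0.26809452] [ 0.1  0.5  0.9  1.4  1.7  2.2  2.7  3.1 -2.1 -1.7 -1.7 -1.8 -1.5 -1.4
 -1.2 -1.1 -0.  -0.2 -0.1  0.1  0.2]
seat [ 0.48050112 -0.03668396] tool [ 9.94698238e+01  2.00732907e+00 -3.96919883e-03] tool yaw -0.213986954756438
V top corners [342.3  84.2] [300.4  81.7] front centre line [319.4 121.2] [326.4 -12.8]
```

Call:
{"fn": "servo_tool", "kwargs": {"commands": [{"translation":[35,1,0],"dr":[0,0,-0.4],"fingers":255},{"translation":[35,1,0],"dr":[0,0,0],"fingers":255},{"translation":[32,0,0],"dr":[0,0,0],"fingers":255},{"translation":[0,0,0],"dr":[0,0,0],"fingers":255},{"translation":[0,0,0],"dr":[0,0,0],"fingers":255},{"translation":[0,0,35],"dr":[0,0,0],"fingers":255},{"translation":[0,0,35],"dr":[0,0,0],"fingers":255},{"translation":[0,0,0],"dr":[0,0,0],"fingers":255},{"translation":[0,0,0],"dr":[0,0,0],"fingers":255}], "grip_force": 20}}

```text
clock: 7.78
position: [0.4809, -0.0342, 0.1256]
tcp_rot: [0.776, 0.63, 0.0, 0.0]
contact_force: [-0.3, -0.0, -3.5]
gripper_width: 0.539
grasp_force: 20.0
```

```bash
python3 - <<'E'
from h import *
s=get_state(); print(s['clock'],s['position'],s['contact_force'],-np.arctan2(*Ro.from_quat(s['tcp_rot']).as_matrix()[:2,0]))
c=cam('wrist'); a=c['color'][20:360,100:540,::-1]; cv2.imwrite('pics/v6.png',cv2.resize(a,(776,600)))
E
```

```text
7.775 [ 0.48086426 -0.03420369  0.12564342] [-0.3086159  -0.02743706 -3.53660519] -0.2068765153934873
```

View pics/v6.png

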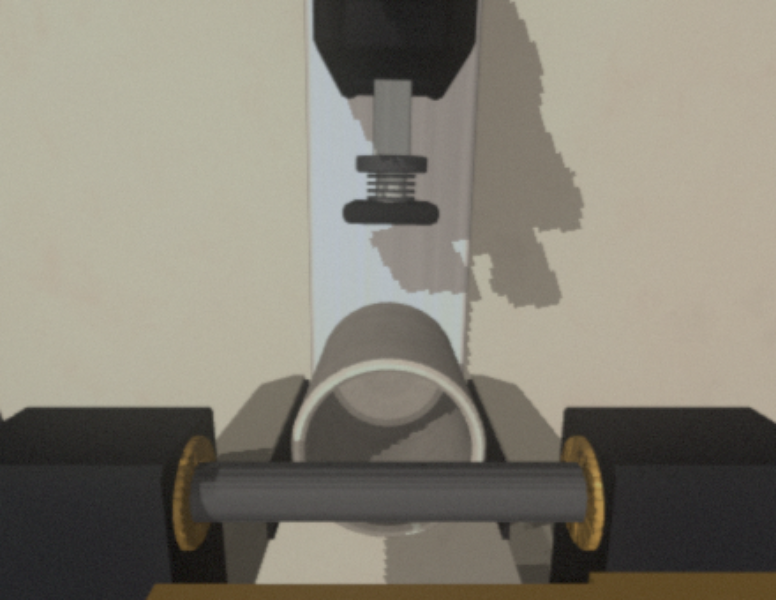

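The view shows the cell in line with the slide rod and pad (crop columns 389 against 391), with the pad well ahead of it. Now I lower it.

Call:
{"fn": "servo_tool", "kwargs": {"commands": [{"translation":[0,0,0],"dr":[0,0,0.8],"fingers":255},{"translation":[0,0,14],"dr":[0,0,0],"fingers":255},{"translation":[0,0,14],"dr":[0,0,0],"fingers":255},{"translation":[0,0,14],"dr":[0,0,0],"fingers":255},{"translation":[0,0,14],"dr":[0,0,0],"fingers":255},{"translation":[0,0,0],"dr":[0,0,0],"fingers":255},{"translation":[0,0,1.5],"dr":[0,0,0],"fingers":255},{"translation":[0,0,1],"dr":[0,0,0],"fingers":255},{"translation":[0,0,0],"dr":[0,0,0],"fingers":255}], "grip_force": 20}}

```text
clock: 8.95
position: [0.4805, -0.0333, 0.0664]
tcp_rot: [0.78, 0.625, 0.0, 0.0]
contact_force: [0.1, -0.5, -3.0]
gripper_width: 0.538
grasp_force: 20.0
```

Call:
{"fn": "servo_tool", "kwargs": {"commands": [{"translation":[0,0,0.7],"dr":[0,0,0],"fingers":255},{"translation":[0,0,0.5],"dr":[0,0,0],"fingers":255},{"translation":[0,0,0],"dr":[0,0,0],"fingers":255}]}}

```text
clock: 9.32
position: [0.4805, -0.0333, 0.0657]
tcp_rot: [0.78, 0.625, 0.0, 0.0]
contact_force: [-2.2, 0.5, 6.2]
gripper_width: 0.539
grasp_force: 20.0
```

Call:
{"fn": "servo_tool", "kwargs": {"commands": [{"translation":[-0.5,0,-0.5],"dr":[0,0,0],"fingers":255},{"translation":[-1,0,0],"dr":[0,0,0],"fingers":255},{"translation":[-1,0,0],"dr":[0,0,0],"fingers":255},{"translation":[0,0,0],"dr":[0,0,0],"fingers":255}]}}

```text
clock: 9.82
position: [0.4801, -0.0355, 0.0657]
tcp_rot: [0.78, 0.625, 0.0, 0.0]
contact_force: [0.5, 4.0, 4.6]
gripper_width: 0.536
grasp_force: 20.0
```

Call:
{"fn": "servo_tool", "kwargs": {"commands": [{"translation":[0,0,0],"dr":[0,0,0],"fingers":100},{"translation":[0,0,0],"dr":[0,0,0],"fingers":60},{"translation":[0,0,0],"dr":[0,0,0],"fingers":40},{"translation":[0,0,0],"dr":[0,0,0],"fingers":40},{"translation":[0,0,0],"dr":[0,0,0],"fingers":40},{"translation":[0,0,-20],"dr":[0,0,0],"fingers":40},{"translation":[0,0,-30],"dr":[0,0,0],"fingers":40},{"translation":[0,0,-40],"dr":[0,0,0],"fingers":40},{"translation":[0,0,-50],"dr":[0,0,0],"fingers":40},{"translation":[0,0,-50],"dr":[0,0,0],"fingers":40},{"translation":[0,0,0],"dr":[0,0,0],"fingers":40},{"translation":[0,0,0],"dr":[0,0,0],"fingers":40}]}}

```text
clock: 11.32
position: [0.4793, -0.0356, 0.2549]
tcp_rot: [0.78, 0.625, -0.0, -0.0]
contact_force: [-0.8, -0.1, 0.2]
gripper_width: 0.841
grasp_force: 0.0
```

```bash
python3 - <<'E'
from h import *
s=get_state(); print(s['clock'],s['position'],s['contact_force'],s['joint_pos'])
c=cam('wrist'); save(c,'w7.png'); np.savez('pics/w7.npz',**c)
for q in ['cell_center','trigger','trigger_pull']:
  for d in trace('wrist',q)[:2]: print(q,d['conf'],np.round(d['rect'],1))
E
```

```text
11.325 [ 0.47928179 -0.03556646  0.25486177] [-0.77705922 -0.09208409  0.24236115] [-3.06674741e-01  1.23121297e-01  1.66927293e+00 -4.91913116e-05
  1.34985770e+00 -8.68768518e-02]
cell_center 0.89 [320.6 186.2  49.2  54.6]
trigger 0.61 [321.4  47.6  41.1  39.7]
trigger 0.4 [158.9  15.3  22.7  30.6]
trigger_pull 0.85 [323.3  46.   39.   32.1]
```

View pics/w7.png

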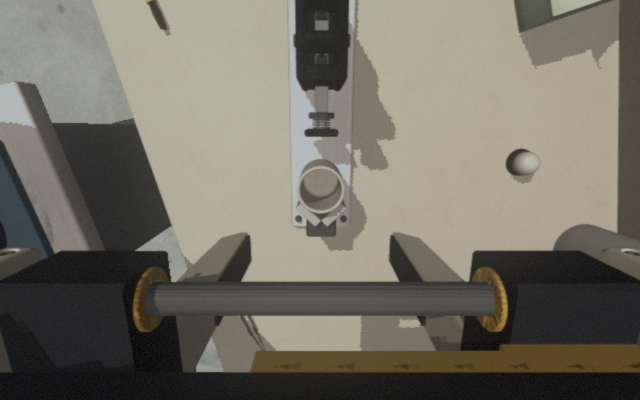

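The cell stands against the V at (321,188), with the pad front at about row 136 and the trigger bar near (323,46). I'll measure the jaw gap and the bar from this picture.

```bash
python3 - <<'E'
from h import *
c=dict(np.load('pics/w7.npz'))
o=np.array([.4956,.0338]);y=np.array([.2192,.9757]);x=np.array([y[1],-y[0]])
def cl(uv,z): d=back(c,uv,z)[:2]-o; return np.round([d@x*1e3,d@y*1e3],1)
g=c['color'].mean(2)
print('col profile 312',g[120:165,312].astype(int)); print('col 321 rows 20-75',g[20:80,321].astype(int))
for r in (132,134,136,138): print('pad',r,cl((321,r),.063))
print('cell rim',cl((321,188),.08))
for r in (30,40,46,52,60,66): print('bar',r,cl((323,r),.148),cl((323,r),.176))
E
```

```text
col profile 312 [152 170 149 164 150 150 174 152 116  66  50  54  54  54  52  58 101 176
 184 183 183 180 185 179 183 184 182 179 183 185 182 181 184 183 184 183
 181 183 182 179 157 124 110 109 110]
col 321 rows 20-75 [ 82 115 117 116 116 117 118 115 115 106  72  48  43  45  47  42  47  48
  46  41  43  40  39  37  38  39  36  40  39  39  39  42  40  37  47  47
  51  51  54  57  55  54  50  53  44  44  42  42  47  46  45  46  50  49
  47  47  46  45  47  43]
pad 132 [  1.2 -12.6]
pad 134 [  1.2 -14.7]
pad 136 [  1.2 -16.7]
pad 138 [  1.2 -18.8]
cell rim [  1.2 -68.7]
bar 30 [ 2.3 61.4] [ 2.  54.1]
bar 40 [ 2.3 54.8] [ 2.  48.2]
bar 46 [ 2.3 50.8] [ 2.  44.7]
bar 52 [ 2.3 46.8] [ 2.  41.1]
bar 60 [ 2.3 41.3] [ 2.1 36.3]
bar 66 [ 2.3 37.2] [ 2.1 32.6]
```

```bash
python3 -c "
import cv2;a=cv2.imread('pics/w7.png')[0:250,260:385];cv2.imwrite('pics/v8.png',cv2.resize(a[:150],None,fx=4,fy=4,interpolation=3))"
```

```text
(no output)
```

View pics/v8.png

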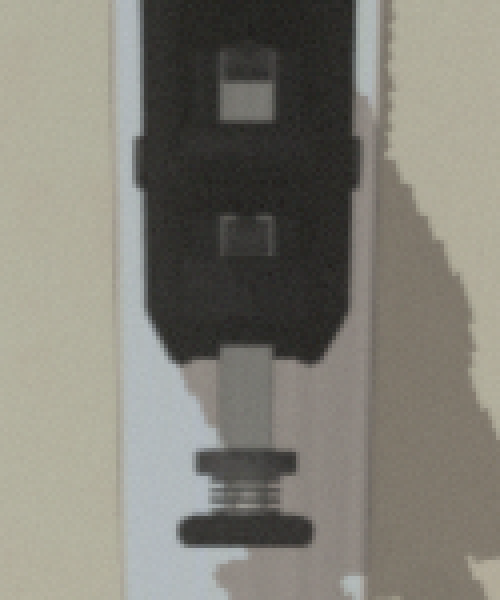

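The pad front lies at y≈-17, leaving about 27.5 mm of gap, or roughly 3.3 full strokes. The bar front is at y≈49.5, so I'll set closed fingers in front of it.

Call:
{"fn": "servo_tool", "kwargs": {"commands": [{"translation":[35,1,0],"dr":[0,0,0],"fingers":255},{"translation":[35,1,0],"dr":[0,0,0],"fingers":255},{"translation":[34,0,0],"dr":[0,0,0],"fingers":255},{"translation":[0,0,0],"dr":[0,0,0],"fingers":255},{"translation":[0,0,0],"dr":[0,0,0],"fingers":255},{"translation":[0,0,25],"dr":[0,0,0],"fingers":255},{"translation":[0,0,25],"dr":[0,0,0],"fingers":255},{"translation":[0,0,25],"dr":[0,0,0],"fingers":255},{"translation":[0,0,27],"dr":[0,0,0],"fingers":255},{"translation":[0,0,0],"dr":[0,0,0],"fingers":255},{"translation":[0,0,0],"dr":[0,0,0],"fingers":255}], "grip_force": 20}}

```text
clock: 12.9
position: [0.5048, 0.0646, 0.1543]
tcp_rot: [0.781, 0.625, 0.0, 0.0]
contact_force: [0.6, 0.2, -0.7]
gripper_width: 0.0
grasp_force: 0.0
```

Call:
{"fn": "servo_tool", "kwargs": {"commands": [{"translation":[3,0,0],"dr":[0,0,0],"fingers":255},{"translation":[3,0,0],"dr":[0,0,0],"fingers":255},{"translation":[3,0,0],"dr":[0,0,0],"fingers":255},{"translation":[0,0,0],"dr":[0,0,0],"fingers":255}]}}

```text
clock: 13.4
position: [0.5068, 0.0726, 0.1547]
tcp_rot: [0.78, 0.626, -0.001, 0.002]
contact_force: [-1.4, -8.3, 5.7]
gripper_width: 0.007
grasp_force: 4.3
```

Call:
{"fn": "servo_tool", "kwargs": {"commands": [{"translation":[2,0,0],"dr":[0,0,0],"fingers":255},{"translation":[2,0,0],"dr":[0,0,0],"fingers":255},{"translation":[0,0,0],"dr":[0,0,0],"fingers":255}]}}

```text
clock: 13.78
position: [0.5078, 0.0762, 0.155]
tcp_rot: [0.78, 0.626, -0.001, 0.002]
contact_force: [-2.9, -9.7, 7.9]
gripper_width: 0.007
grasp_force: 4.7
```

Call:
{"fn": "servo_tool", "kwargs": {"commands": [{"translation":[2,0,-0.5],"dr":[0,0,0],"fingers":255},{"translation":[2,0,-0.5],"dr":[0,0,0],"fingers":255},{"translation":[2,0,0],"dr":[0,0,0],"fingers":255},{"translation":[2,0,0],"dr":[0,0,0],"fingers":255},{"translation":[0,0,0],"dr":[0,0,0],"fingers":255}]}}

```text
clock: 14.4
position: [0.5098, 0.0846, 0.1558]
tcp_rot: [0.78, 0.625, -0.0, 0.002]
contact_force: [-0.6, -6.7, 4.5]
gripper_width: 0.009
grasp_force: 3.3
```

Call:
{"fn": "servo_tool", "kwargs": {"commands": [{"translation":[2,0,0],"dr":[0,0,0],"fingers":255},{"translation":[2,0,0.2],"dr":[0,0,0],"fingers":255},{"translation":[2,0,0.3],"dr":[0,0,0],"fingers":255},{"translation":[0,0,0],"dr":[0,0,0],"fingers":255}]}}

```text
clock: 14.9
position: [0.5111, 0.0908, 0.1551]
tcp_rot: [0.78, 0.625, 0.0, 0.002]
contact_force: [-1.2, -5.1, 3.9]
gripper_width: 0.005
grasp_force: 2.6
```

Call:
{"fn": "servo_tool", "kwargs": {"commands": [{"translation":[-6,0,0],"dr":[0,0,0],"fingers":255},{"translation":[-6,0,0],"dr":[0,0,0],"fingers":255},{"translation":[-6,0,0],"dr":[0,0,0],"fingers":255},{"translation":[-6,0,0],"dr":[0,0,0],"fingers":255},{"translation":[0,0,0],"dr":[0,0,0],"fingers":255},{"translation":[0,0,0],"dr":[0,0,0],"fingers":255},{"translation":[4,0,0],"dr":[0,0,0],"fingers":255},{"translation":[4,0,0],"dr":[0,0,0],"fingers":255},{"translation":[4,0,0],"dr":[0,0,0],"fingers":255},{"translation":[4,0,0],"dr":[0,0,0],"fingers":255},{"translation":[4,0,0],"dr":[0,0,0],"fingers":255},{"translation":[4,0,0],"dr":[0,0,0],"fingers":255},{"translation":[0,0,0],"dr":[0,0,0],"fingers":255}]}}

```text
clock: 16.52
position: [0.511, 0.0911, 0.1547]
tcp_rot: [0.78, 0.626, 0.0, 0.001]
contact_force: [-0.4, -5.8, 4.7]
gripper_width: 0.004
grasp_force: 2.5
```

Call:
{"fn": "servo_tool", "kwargs": {"commands": [{"translation":[-8,0,0],"dr":[0,0,0],"fingers":255},{"translation":[-8,0,0],"dr":[0,0,0],"fingers":255},{"translation":[-10,0,0],"dr":[0,0,0],"fingers":255},{"translation":[0,0,0],"dr":[0,0,0],"fingers":255},{"translation":[0,0,-25],"dr":[0,0,0],"fingers":255},{"translation":[0,0,-40],"dr":[0,0,0],"fingers":255},{"translation":[-40,0,-35],"dr":[0,0,0],"fingers":255},{"translation":[-60,0,0],"dr":[0,0,0],"fingers":255},{"translation":[0,0,0],"dr":[0,0,0],"fingers":255},{"translation":[0,0,0],"dr":[0,0,0],"fingers":255}]}}

```text
clock: 17.77
position: [0.4827, -0.031, 0.2538]
tcp_rot: [0.781, 0.625, 0.0, -0.0]
contact_force: [-0.4, 0.3, 0.4]
gripper_width: 0.006
grasp_force: 0.0
```

```bash
cat > gap.py <<'E'
from h import *
import sys
s=get_state(); c=cam('wrist'); save(c,sys.argv[1])
o=np.array([.4956,.0338]);y=np.array([.2192,.9757]);x=np.array([y[1],-y[0]])
def cl(uv,z): d=back(c,uv,z)[:2]-o; return np.round([d@x*1e3,d@y*1e3],1)
u=int(round(proj(c,np.r_[o-.02*y-.008*x,.063])[0,0])); g=c['color'].mean(2)
v1=int(proj(c,np.r_[o+.03*y,.063])[0,1]); v2=int(proj(c,np.r_[o-.07*y,.08])[0,1])
print(s['clock'],s['position'],'col',u,'rows from',v1,g[v1:v2,u].astype(int))
for r in range(v1,v2,6): print(r,cl((u,r),.063)[1],end=' | ')
m=trace('wrist','cell_center')[0]; print(m['conf'],m['rect'],'expect home rim',proj(c,np.r_[o-.07*y,.08]))
E
python3 gap.py w9.png
```

```text
17.775 [ 0.48267539 -0.03099293  0.25378945] col 310 rows from 94 [ 90 140 145 147 146 144 145 146 145 146 145 145 146 146 144 147 157 188
 194 193 195 196 195 195 196 195 195 195 195 195 196 195 196 196 196 195
 192 173  94  75  75  77  81 100 147 157 181 157 163 165 160 181 144  72
  58  53  57  60  58  58  60  79 139 192 195 194 190 194 196 192 189 152
 123 117 115 115 115 123 136 172 180 160 136 138 136 135 135 138 135 136
 139 137 138 140 137 137 139 138 136 139]
94 30.2 | 100 24.4 | 106 18.6 | 112 12.7 | 118 6.8 | 124 0.8 | 130 -5.2 | 136 -11.3 | 142 -17.4 | 148 -23.6 | 154 -29.9 | 160 -36.2 | 166 -42.6 | 172 -49.0 | 178 -55.5 | 184 -62.1 | 190 -68.7 | 0.9 [316.6, 190.7, 54.3, 52.4] expect home rim [[317.55615132 194.54425664]]
```

The pad has moved 14.4 mm in two strokes, leaving about 13 mm. One more full stroke is safe, then I go carefully.

Call:
{"fn": "servo_tool", "kwargs": {"commands": [{"translation":[60,0,0],"dr":[0,0,0],"fingers":255},{"translation":[40,0,0],"dr":[0,0,0],"fingers":255},{"translation":[0,0,0],"dr":[0,0,0],"fingers":255},{"translation":[0,0,35],"dr":[0,0,0],"fingers":255},{"translation":[0,0,35],"dr":[0,0,0],"fingers":255},{"translation":[0,0,30],"dr":[0,0,0],"fingers":255},{"translation":[0,0,0],"dr":[0,0,0],"fingers":255},{"translation":[4,0,0],"dr":[0,0,0],"fingers":255},{"translation":[4,0,0],"dr":[0,0,0],"fingers":255},{"translation":[4,0,0],"dr":[0,0,0],"fingers":255},{"translation":[4,0,0],"dr":[0,0,0],"fingers":255},{"translation":[2,0,0],"dr":[0,0,0],"fingers":255},{"translation":[0,0,0],"dr":[0,0,0],"fingers":255}]}}

```text
clock: 19.5
position: [0.5099, 0.0825, 0.1565]
tcp_rot: [0.78, 0.626, 0.001, 0.003]
contact_force: [-2.0, -6.9, 5.4]
gripper_width: 0.003
grasp_force: 3.6
```

Call:
{"fn": "servo_tool", "kwargs": {"commands": [{"translation":[4,0,0],"dr":[0,0,0],"fingers":255},{"translation":[4,0,0],"dr":[0,0,0],"fingers":255},{"translation":[0,0,0],"dr":[0,0,0],"fingers":255}]}}

```text
clock: 19.88
position: [0.5118, 0.0909, 0.1563]
tcp_rot: [0.78, 0.625, 0.001, 0.002]
contact_force: [-0.6, -5.0, 4.0]
gripper_width: 0.006
grasp_force: 2.6
```

Call:
{"fn": "servo_tool", "kwargs": {"commands": [{"translation":[-8,0,0],"dr":[0,0,0],"fingers":255},{"translation":[-8,0,0],"dr":[0,0,0],"fingers":255},{"translation":[-8,0,0],"dr":[0,0,0],"fingers":255},{"translation":[0,0,0],"dr":[0,0,0],"fingers":255},{"translation":[0,0,0],"dr":[0,0,0],"fingers":255},{"translation":[4,0,0],"dr":[0,0,0],"fingers":255},{"translation":[4,0,0],"dr":[0,0,0],"fingers":255},{"translation":[3,0,0],"dr":[0,0,0],"fingers":255},{"translation":[3,0,0],"dr":[0,0,0],"fingers":255},{"translation":[0,0,0],"dr":[0,0,0],"fingers":255}]}}

```text
clock: 21.12
position: [0.5085, 0.0807, 0.1549]
tcp_rot: [0.78, 0.626, -0.001, 0.002]
contact_force: [-1.4, -7.3, 6.9]
gripper_width: 0.007
grasp_force: 3.8
```

Call:
{"fn": "servo_tool", "kwargs": {"commands": [{"translation":[2,0,0],"dr":[0,0,0],"fingers":255},{"translation":[1,0,0],"dr":[0,0,0],"fingers":255},{"translation":[0,0,0],"dr":[0,0,0],"fingers":255}]}}

```text
clock: 21.5
position: [0.5093, 0.0837, 0.1549]
tcp_rot: [0.78, 0.626, -0.0, 0.002]
contact_force: [-2.5, -7.9, 5.3]
gripper_width: 0.002
grasp_force: 3.5
```

Call:
{"fn": "servo_tool", "kwargs": {"commands": [{"translation":[1.5,0,0],"dr":[0,0,0],"fingers":255},{"translation":[1,0,0],"dr":[0,0,0],"fingers":255},{"translation":[0,0,0],"dr":[0,0,0],"fingers":255}]}}

```text
clock: 21.88
position: [0.5099, 0.0863, 0.1548]
tcp_rot: [0.78, 0.626, -0.0, 0.001]
contact_force: [-1.7, -7.1, 6.1]
gripper_width: 0.008
grasp_force: 3.3
```

Call:
{"fn": "servo_tool", "kwargs": {"commands": [{"translation":[1,0,0],"dr":[0,0,0],"fingers":255},{"translation":[1,0,0],"dr":[0,0,0],"fingers":255},{"translation":[0,0,0],"dr":[0,0,0],"fingers":255}]}}

```text
clock: 22.25
position: [0.5103, 0.0881, 0.1549]
tcp_rot: [0.78, 0.626, -0.0, 0.002]
contact_force: [-1.7, -6.6, 5.6]
gripper_width: 0.007
grasp_force: 3.5
```

Call:
{"fn": "servo_tool", "kwargs": {"commands": [{"translation":[1,0,0],"dr":[0,0,0],"fingers":255},{"translation":[1,0,0],"dr":[0,0,0],"fingers":255},{"translation":[0,0,0],"dr":[0,0,0],"fingers":255}]}}

```text
clock: 22.62
position: [0.5108, 0.0902, 0.1548]
tcp_rot: [0.78, 0.626, -0.0, 0.001]
contact_force: [-0.9, -6.2, 5.3]
gripper_width: 0.007
grasp_force: 3.2
```

Call:
{"fn": "servo_tool", "kwargs": {"commands": [{"translation":[1,0,0],"dr":[0,0,0],"fingers":255},{"translation":[0,0,0],"dr":[0,0,0],"fingers":255}]}}

```text
clock: 22.88
position: [0.511, 0.0912, 0.1548]
tcp_rot: [0.78, 0.626, -0.0, 0.001]
contact_force: [-1.0, -6.1, 5.2]
gripper_width: 0.005
grasp_force: 3.2
```

Call:
{"fn": "servo_tool", "kwargs": {"commands": [{"translation":[-8,0,0],"dr":[0,0,0],"fingers":255},{"translation":[-8,0,0],"dr":[0,0,0],"fingers":255},{"translation":[-8,0,0],"dr":[0,0,0],"fingers":255},{"translation":[0,0,0],"dr":[0,0,0],"fingers":255},{"translation":[0,0,0],"dr":[0,0,0],"fingers":255},{"translation":[3,0,0],"dr":[0,0,0],"fingers":255},{"translation":[2,0,0],"dr":[0,0,0],"fingers":255},{"translation":[0,0,0],"dr":[0,0,0],"fingers":255}]}}

```text
clock: 23.88
position: [0.506, 0.0723, 0.1545]
tcp_rot: [0.78, 0.626, -0.001, 0.001]
contact_force: [-4.3, -7.6, 4.4]
gripper_width: 0.004
grasp_force: 4.1
```

Call:
{"fn": "servo_tool", "kwargs": {"commands": [{"translation":[1,0,0],"dr":[0,0,0],"fingers":255},{"translation":[0.5,0,0],"dr":[0,0,0],"fingers":255},{"translation":[0,0,0],"dr":[0,0,0],"fingers":255}]}}

```text
clock: 24.25
position: [0.5062, 0.0731, 0.1548]
tcp_rot: [0.78, 0.626, -0.002, 0.002]
contact_force: [-5.3, -9.6, 7.5]
gripper_width: 0.002
grasp_force: 5.6
```

Call:
{"fn": "servo_tool", "kwargs": {"commands": [{"translation":[1,0,0],"dr":[0,0,0],"fingers":255},{"translation":[0.5,0,0],"dr":[0,0,0],"fingers":255},{"translation":[0,0,0],"dr":[0,0,0],"fingers":255}]}}

```text
clock: 24.62
position: [0.5064, 0.074, 0.155]
tcp_rot: [0.78, 0.626, -0.002, 0.002]
contact_force: [-5.7, -12.7, 9.4]
gripper_width: 0.005
grasp_force: 6.7
```

Call:
{"fn": "servo_tool", "kwargs": {"commands": [{"translation":[0.8,0,0],"dr":[0,0,0],"fingers":255},{"translation":[0,0,0],"dr":[0,0,0],"fingers":255}]}}

```text
clock: 24.88
position: [0.5066, 0.0746, 0.1552]
tcp_rot: [0.78, 0.626, -0.002, 0.002]
contact_force: [-6.6, -12.0, 11.1]
gripper_width: 0.004
grasp_force: 7.0
```

Call:
{"fn": "servo_tool", "kwargs": {"commands": [{"translation":[0.5,0,0],"dr":[0,0,0],"fingers":255},{"translation":[0,0,0],"dr":[0,0,0],"fingers":255}]}}

```text
clock: 25.12
position: [0.5067, 0.075, 0.1553]
tcp_rot: [0.78, 0.626, -0.002, 0.002]
contact_force: [-7.3, -13.8, 11.5]
gripper_width: 0.007
grasp_force: 7.3
```

Call:
{"fn": "servo_tool", "kwargs": {"commands": [{"translation":[0.5,0,-0.5],"dr":[0,0,0],"fingers":255},{"translation":[0.5,0,-0.5],"dr":[0,0,0],"fingers":255},{"translation":[0,0,0],"dr":[0,0,0],"fingers":255}]}}

```text
clock: 25.5
position: [0.5069, 0.0761, 0.1557]
tcp_rot: [0.78, 0.626, -0.002, 0.002]
contact_force: [-4.9, -12.3, 7.1]
gripper_width: 0.003
grasp_force: 6.8
```

Call:
{"fn": "servo_tool", "kwargs": {"commands": [{"translation":[0.8,0,-0.5],"dr":[0,0,0],"fingers":255},{"translation":[0,0,0],"dr":[0,0,0],"fingers":255}]}}

```text
clock: 25.75
position: [0.507, 0.0769, 0.156]
tcp_rot: [0.78, 0.626, -0.002, 0.002]
contact_force: [-3.7, -13.2, 5.4]
gripper_width: 0.007
grasp_force: 6.7
```

Call:
{"fn": "servo_tool", "kwargs": {"commands": [{"translation":[0.8,0,-0.4],"dr":[0,0,0],"fingers":255},{"translation":[0,0,0],"dr":[0,0,0],"fingers":255}]}}

```text
clock: 26.0
position: [0.5072, 0.0776, 0.1563]
tcp_rot: [0.78, 0.626, -0.002, 0.002]
contact_force: [-3.8, -13.3, 4.6]
gripper_width: 0.003
grasp_force: 6.7
```

Call:
{"fn": "servo_tool", "kwargs": {"commands": [{"translation":[0.8,0,-0.3],"dr":[0,0,0],"fingers":255},{"translation":[0,0,0],"dr":[0,0,0],"fingers":255}]}}

```text
clock: 26.25
position: [0.5074, 0.0783, 0.1565]
tcp_rot: [0.78, 0.626, -0.002, 0.002]
contact_force: [-4.1, -13.2, 4.3]
gripper_width: 0.005
grasp_force: 6.8
```

Call:
{"fn": "servo_tool", "kwargs": {"commands": [{"translation":[0.6,0,-0.2],"dr":[0,0,0],"fingers":255},{"translation":[0,0,0],"dr":[0,0,0],"fingers":255}]}}

```text
clock: 26.5
position: [0.5075, 0.0788, 0.1566]
tcp_rot: [0.78, 0.626, -0.002, 0.002]
contact_force: [-3.5, -13.7, 3.7]
gripper_width: 0.006
grasp_force: 6.9
```

Call:
{"fn": "servo_tool", "kwargs": {"commands": [{"translation":[0.8,0,-0.2],"dr":[0,0,0],"fingers":255},{"translation":[0,0,0],"dr":[0,0,0],"fingers":255}]}}

```text
clock: 26.75
position: [0.5077, 0.0795, 0.1568]
tcp_rot: [0.78, 0.626, -0.003, 0.002]
contact_force: [-3.2, -13.9, 2.8]
gripper_width: 0.007
grasp_force: 7.1
```

Call:
{"fn": "servo_tool", "kwargs": {"commands": [{"translation":[0.8,0,-0.2],"dr":[0,0,0],"fingers":255},{"translation":[0,0,0],"dr":[0,0,0],"fingers":255}]}}

```text
clock: 27.0
position: [0.5078, 0.0803, 0.157]
tcp_rot: [0.78, 0.626, -0.003, 0.002]
contact_force: [-3.9, -13.9, 3.7]
gripper_width: 0.004
grasp_force: 7.2
```

Call:
{"fn": "servo_tool", "kwargs": {"commands": [{"translation":[-5,0,0.5],"dr":[0,0,0],"fingers":255},{"translation":[-5,0,0.5],"dr":[0,0,0],"fingers":255},{"translation":[-5,0,0.5],"dr":[0,0,0],"fingers":255},{"translation":[0,0,0],"dr":[0,0,0],"fingers":255},{"translation":[0,0,0],"dr":[0,0,0],"fingers":255},{"translation":[3,0,0],"dr":[0,0,0],"fingers":255},{"translation":[2,0,0],"dr":[0,0,0],"fingers":255},{"translation":[0,0,0],"dr":[0,0,0],"fingers":255}]}}

```text
clock: 28.0
position: [0.5061, 0.0723, 0.1558]
tcp_rot: [0.78, 0.626, -0.001, 0.001]
contact_force: [-2.9, -8.0, 4.3]
gripper_width: 0.007
grasp_force: 3.9
```

Call:
{"fn": "servo_tool", "kwargs": {"commands": [{"translation":[0.8,0,-0.2],"dr":[0,0,0],"fingers":255},{"translation":[0,0,0],"dr":[0,0,0],"fingers":255}]}}

```text
clock: 28.25
position: [0.5061, 0.0727, 0.156]
tcp_rot: [0.78, 0.626, -0.001, 0.001]
contact_force: [-3.5, -7.6, 4.8]
gripper_width: 0.002
grasp_force: 4.4
```

Call:
{"fn": "servo_tool", "kwargs": {"commands": [{"translation":[0.8,0,-0.3],"dr":[0,0,0],"fingers":255},{"translation":[0,0,0],"dr":[0,0,0],"fingers":255}]}}

```text
clock: 28.5
position: [0.5062, 0.0732, 0.1562]
tcp_rot: [0.78, 0.626, -0.002, 0.001]
contact_force: [-3.4, -9.4, 4.2]
gripper_width: 0.002
grasp_force: 4.9
```

Call:
{"fn": "servo_tool", "kwargs": {"commands": [{"translation":[0.6,0,-0.3],"dr":[0,0,0],"fingers":255},{"translation":[0,0,0],"dr":[0,0,0],"fingers":255}]}}

```text
clock: 28.75
position: [0.5063, 0.0736, 0.1564]
tcp_rot: [0.78, 0.626, -0.002, 0.001]
contact_force: [-3.0, -11.2, 4.1]
gripper_width: 0.005
grasp_force: 5.3
```

Call:
{"fn": "servo_tool", "kwargs": {"commands": [{"translation":[0.8,0,-0.3],"dr":[0,0,0],"fingers":255},{"translation":[0,0,0],"dr":[0,0,0],"fingers":255}]}}

```text
clock: 29.0
position: [0.5065, 0.0741, 0.1566]
tcp_rot: [0.78, 0.626, -0.002, 0.002]
contact_force: [-3.8, -11.0, 3.1]
gripper_width: 0.009
grasp_force: 5.8
```

Call:
{"fn": "servo_tool", "kwargs": {"commands": [{"translation":[0.8,0,-0.3],"dr":[0,0,0],"fingers":255},{"translation":[0,0,0],"dr":[0,0,0],"fingers":255}]}}

```text
clock: 29.25
position: [0.5066, 0.0746, 0.1568]
tcp_rot: [0.78, 0.626, -0.002, 0.002]
contact_force: [-2.2, -11.9, 1.5]
gripper_width: 0.009
grasp_force: 6.3
```

Call:
{"fn": "servo_tool", "kwargs": {"commands": [{"translation":[0.6,0,-0.3],"dr":[0,0,0],"fingers":255},{"translation":[0,0,0],"dr":[0,0,0],"fingers":255}]}}

```text
clock: 29.5
position: [0.5066, 0.0749, 0.1569]
tcp_rot: [0.78, 0.626, -0.002, 0.002]
contact_force: [-2.5, -12.5, 2.1]
gripper_width: 0.003
grasp_force: 6.6
```

Call:
{"fn": "servo_tool", "kwargs": {"commands": [{"translation":[0.8,0,-0.2],"dr":[0,0,0],"fingers":255},{"translation":[0,0,0],"dr":[0,0,0],"fingers":255}]}}

```text
clock: 29.75
position: [0.5067, 0.0754, 0.1571]
tcp_rot: [0.78, 0.626, -0.003, 0.002]
contact_force: [-3.6, -14.2, 1.5]
gripper_width: 0.004
grasp_force: 7.2
```

Call:
{"fn": "servo_tool", "kwargs": {"commands": [{"translation":[0.8,0,-0.2],"dr":[0,0,0],"fingers":255},{"translation":[0,0,0],"dr":[0,0,0],"fingers":255}]}}

```text
clock: 30.0
position: [0.5069, 0.076, 0.1573]
tcp_rot: [0.78, 0.626, -0.003, 0.002]
contact_force: [-2.5, -14.9, 2.1]
gripper_width: 0.006
grasp_force: 7.7
```

Call:
{"fn": "servo_tool", "kwargs": {"commands": [{"translation":[0.6,0,-0.2],"dr":[0,0,0],"fingers":255},{"translation":[0,0,0],"dr":[0,0,0],"fingers":255}]}}

```text
clock: 30.25
position: [0.5069, 0.0764, 0.1574]
tcp_rot: [0.78, 0.626, -0.003, 0.002]
contact_force: [-3.4, -15.5, 1.8]
gripper_width: 0.006
grasp_force: 7.9
```

Call:
{"fn": "servo_tool", "kwargs": {"commands": [{"translation":[0.8,0,-0.1],"dr":[0,0,0],"fingers":255},{"translation":[0,0,0],"dr":[0,0,0],"fingers":255}]}}

```text
clock: 30.5
position: [0.5071, 0.0771, 0.1576]
tcp_rot: [0.78, 0.626, -0.003, 0.002]
contact_force: [-3.0, -15.4, 2.7]
gripper_width: 0.001
grasp_force: 8.1
```

Call:
{"fn": "servo_tool", "kwargs": {"commands": [{"translation":[0.6,0,-0.1],"dr":[0,0,0],"fingers":255},{"translation":[0,0,0],"dr":[0,0,0],"fingers":255}]}}

```text
clock: 30.75
position: [0.5072, 0.0776, 0.1577]
tcp_rot: [0.78, 0.626, -0.003, 0.002]
contact_force: [-3.5, -16.5, 2.4]
gripper_width: 0.004
grasp_force: 8.3
```

Call:
{"fn": "servo_tool", "kwargs": {"commands": [{"translation":[0.8,0,-0.1],"dr":[0,0,0],"fingers":255},{"translation":[0,0,0],"dr":[0,0,0],"fingers":255}]}}

```text
clock: 31.0
position: [0.5074, 0.0783, 0.1579]
tcp_rot: [0.78, 0.626, -0.003, 0.002]
contact_force: [-4.1, -16.7, 3.0]
gripper_width: 0.006
grasp_force: 8.5
```

Call:
{"fn": "servo_tool", "kwargs": {"commands": [{"translation":[-5,0,0.5],"dr":[0,0,0],"fingers":255},{"translation":[-5,0,0.5],"dr":[0,0,0],"fingers":255},{"translation":[-5,0,0.5],"dr":[0,0,0],"fingers":255},{"translation":[0,0,0],"dr":[0,0,0],"fingers":255},{"translation":[0,0,0],"dr":[0,0,0],"fingers":255},{"translation":[3,0,0],"dr":[0,0,0],"fingers":255},{"translation":[2,0,0],"dr":[0,0,0],"fingers":255},{"translation":[1,0,-0.3],"dr":[0,0,0],"fingers":255},{"translation":[1,0,-0.3],"dr":[0,0,0],"fingers":255},{"translation":[1,0,-0.3],"dr":[0,0,0],"fingers":255},{"translation":[0,0,0],"dr":[0,0,0],"fingers":255}]}}

```text
clock: 32.38
position: [0.5062, 0.0734, 0.1575]
tcp_rot: [0.78, 0.626, -0.002, 0.001]
contact_force: [-2.6, -9.7, 2.6]
gripper_width: 0.008
grasp_force: 4.8
```

Call:
{"fn": "servo_tool", "kwargs": {"commands": [{"translation":[1,0,-0.3],"dr":[0,0,0],"fingers":255},{"translation":[1,0,-0.3],"dr":[0,0,0],"fingers":255},{"translation":[0,0,0],"dr":[0,0,0],"fingers":255}]}}

```text
clock: 32.75
position: [0.5066, 0.0746, 0.1579]
tcp_rot: [0.78, 0.626, -0.002, 0.002]
contact_force: [-3.8, -11.7, 2.4]
gripper_width: 0.006
grasp_force: 6.2
```

Call:
{"fn": "servo_tool", "kwargs": {"commands": [{"translation":[1,0,-0.3],"dr":[0,0,0],"fingers":255},{"translation":[0.5,0,-0.2],"dr":[0,0,0],"fingers":255},{"translation":[0,0,0],"dr":[0,0,0],"fingers":255}]}}

```text
clock: 33.12
position: [0.5067, 0.0755, 0.1582]
tcp_rot: [0.78, 0.626, -0.003, 0.002]
contact_force: [-3.5, -15.5, 1.6]
gripper_width: 0.009
grasp_force: 7.2
```

Call:
{"fn": "servo_tool", "kwargs": {"commands": [{"translation":[0.8,0,-0.2],"dr":[0,0,0],"fingers":255},{"translation":[0,0,0],"dr":[0,0,0],"fingers":255}]}}

```text
clock: 33.38
position: [0.5068, 0.076, 0.1584]
tcp_rot: [0.78, 0.626, -0.003, 0.002]
contact_force: [-3.1, -14.8, 1.2]
gripper_width: 0.006
grasp_force: 7.8
```

Call:
{"fn": "servo_tool", "kwargs": {"commands": [{"translation":[0.6,0,-0.1],"dr":[0,0,0],"fingers":255},{"translation":[0,0,0],"dr":[0,0,0],"fingers":255}]}}

```text
clock: 33.62
position: [0.5069, 0.0764, 0.1585]
tcp_rot: [0.78, 0.626, -0.003, 0.002]
contact_force: [-4.4, -16.9, 2.1]
gripper_width: 0.003
grasp_force: 8.2
```

The pull is now in the firm band: about 17 N early in the stroke. I'll release, retreat and check.

Call:
{"fn": "servo_tool", "kwargs": {"commands": [{"translation":[-5,0,0.5],"dr":[0,0,0],"fingers":255},{"translation":[-6,0,0],"dr":[0,0,0],"fingers":255},{"translation":[0,0,0],"dr":[0,0,0],"fingers":255},{"translation":[0,0,-30],"dr":[0,0,0],"fingers":255},{"translation":[0,0,-40],"dr":[0,0,0],"fingers":255},{"translation":[0,0,-30],"dr":[0,0,0],"fingers":255},{"translation":[-50,0,0],"dr":[0,0,0],"fingers":255},{"translation":[-50,0,0],"dr":[0,0,0],"fingers":255},{"translation":[0,0,0],"dr":[0,0,0],"fingers":255},{"translation":[0,0,0],"dr":[0,0,0],"fingers":255}]}}

```text
clock: 34.88
position: [0.4837, -0.0276, 0.2583]
tcp_rot: [0.781, 0.625, 0.001, -0.0]
contact_force: [0.6, -0.2, 0.8]
gripper_width: 0.007
grasp_force: 0.0
```

```bash
python3 gap.py w10.png; python3 -c "
import cv2;a=cv2.imread('pics/w10.png')[0:250,220:420];cv2.imwrite('pics/v10.png',cv2.resize(a,(480,600)))"
```

```text
34.875 [ 0.4836771  -0.02757891  0.2583289 ] col 310 rows from 98 [118 142 146 143 148 143 145 146 145 147 144 147 146 144 145 155 170 192
 195 195 196 195 195 193 197 197 194 196 196 195 194 197 196 195 197 195
 195 196 195 197 196 196 196 195 197 195 195 196 194 195 194 187 150  81
  76  83  79  82  90 128 153 173 156 157 112  65  56  56  55  60  64  58
  58  60  61  88 113 122 139 173 180 153 136 138 136 137 135 134 139 140
 137 137 139 139 138 140 137 138]
98 30.3 | 104 24.4 | 110 18.5 | 116 12.5 | 122 6.4 | 128 0.3 | 134 -5.8 | 140 -12.0 | 146 -18.3 | 152 -24.6 | 158 -31.0 | 164 -37.5 | 170 -44.0 | 176 -50.6 | 182 -57.2 | 188 -63.9 | 194 -70.6 | 0.93 [318.3, 198.7, 52.2, 53.7] expect home rim [[317.23925019 196.90572149]]
```

View pics/v10.png

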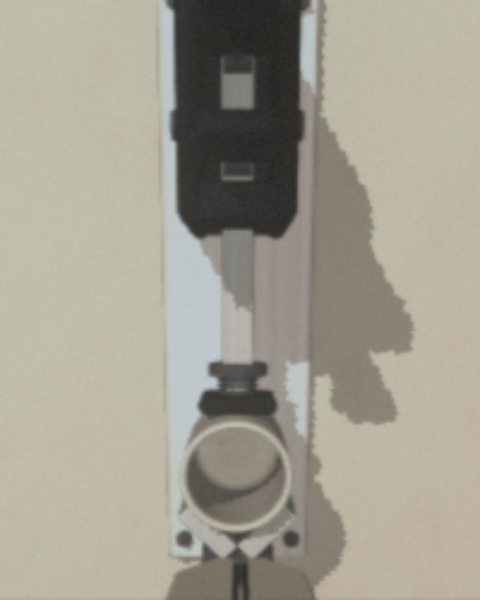

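The picture shows the cell upright in the V with the pad pressed on it. The pad spring is about 2.5–3 mm shorter than before, which means roughly 18–20 N. The trigger has sprung back and the robot is clear.

```bash
python3 -c "
from cell import job_done; print(job_done())"
```

```text
the job is handed in; nothing more can be done
None
```

The job is handed in, but no verdict came back: the cell stands clamped upright against the V jaw at an estimated 18–20 N (from the pad spring's compression), the trigger is released, and the robot is clear without having gone near the mug or brush.

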